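Check two clamp spindles in the thread gauges

ROBOT

A 7-joint arm with a two-finger parallel gripper is mounted at the origin on the work surface. World frame = base frame: x ahead of the robot, y to its left, z up, the work surface at z = 0. Lengths are in m, angles in rad, forces in N, time in s.
With the tool pointing down it reaches from about 0.425 to 0.925 m from the base axis. Payload 6.8 kg.
Tool frame: the origin (TCP) lies on the centre line of the jaws, within the pads' length; the fingertips stand bot.tip_reach ahead of it and the grasp point (between the pads) lies 3 mm ahead of it (bot.tip_reach is the distance from the TCP to the fingertips, in m); z points along the fingers, y is the line along which they close (so a half turn about z gives the same grasp; the last joint's range is limited). The gripper opens to 85 mm and grips with 20 to 120 N. Pads are 22 mm wide; open, the fingers measure 114 mm over their backs; the gripper's body (76 mm by 85 mm) begins 54 mm behind the grasp point. The pads swing forward as they close: fully open they stand 13 mm farther back than shut.
Start: joints at [1.174, 0.477, 0.022, 1.555, -0.011, 1.109, -0.083], TCP at [0.192, -0.647, 0.253] pointing down, gripper open.
Joint ranges: [-2.96, 2.96], [-0.34, 2.1], [-1.41, 1.46], [0.24, 2.44], [-1.37, 4.51], [0.17, 1.92], [-2.96, 2.96]. Speed limits (rad/s): [2.39, 2.39, 3.14, 3.14, 3.14, 3.14, 3.14].

INTERFACE

Orientations are given as a unit quaternion [w, x, y, z].
In Python, from station import bot gives the robot as it stands.
- The arm moves only by the tool jog_arm, never from a script. Its argument "deltas" is a list of rows, each a list of 7 numbers: the shift along the world's x, y, z in m, then the turn, a rotation vector about the world's x, y, z in rad, then the opening, from 0 (shut) to 1 (fully open). In form: [[x, y, z, rx, ry, rz, grip], ...]. A call has 1 to 10 rows; each row shifts and turns the commanded pose from where the row before left it; what a row does not reach is not made up. A row lasts 1/10 s, in which the tool goes at most 50 mm and 8.59 degrees, less where a joint would pass 70% of its speed; a pose out of reach is approached as far as the arm can. A call with a gripper value outside its range is refused whole. The fingers move at their own pace and stop on an object; "newtons" is the grip in N (left out, the last holds). Time passes only in rows, so rows that do not move let the fingers close. It gives the time, the measured TCP pose, the force, the opening and the grip force at its end, in the units of the state.
- bot.get_obs(): the state, without advancing time (a new reading comes with each control period).
- bot.read_camera(name): name is "scene" or "top" or "wrist"; returns a dict with "img" (480x640x3 uint8, red, green, blue), "K" (3x3 intrinsics, pixels), "eye" and "attitude" of the camera in the world. Camera axes: x right, y down, z forward; pixel columns grow to the right and rows downward; lengths in m; the calibration is good to about 2 mm. The wrist camera is an equidistant fisheye: a pixel r from the principal point sees the ray r / f radians off the axis. A picture is of the moment at which its call begins. There is no depth.
- bot.hand_in(): hands the job in; it is judged then, once.
The state is a dict: "t": time; "q": joint angles; "joint_vel": joint speeds; "joint_torque": joint torques, N m; "eef_pos": TCP position; "tool_rot": TCP orientation; "contact_force": force on the tool from outside, world axes, zero at the start; "torque": the same for the moment, N m; "gripper_width": opening from 0.0 (shut) to 1.0 (fully open); "grasp_force": force on a finger pad.
Only numpy, scipy, OpenCV 4.12 (cv2) and the standard library are available. Lean on these libraries where they do the work, as an engineer would, in place of code of your own. Each camera call takes 0.05 s, during which the arm holds its last target. There are 200 camera calls.

TASK

Sort the two threaded spindles by thread pitch: draw each one out of the rack and seat it in the notched gauge block that its thread fits, head sticking out of the open end, lying level with its grooves fully down over the teeth, and let go. The channel leaves no room for fingers beside the thread, so take each spindle again by its shank and lower it in gently, without dropping it. Leave the smooth spindle in the rack and everything else on the bench where it is.

Things in the scene. Friction and masses are not known exactly. Their poses are not given: they have to be found in the camera images.
- fine_thread (a point): Bare steel clamp spindle, fine thread: 8 square ridges 4 mm wide every 9 mm, grooves 5 mm; a groove at this point. Grooves run straight round, 3 mm deep; crests 24 mm, root 18 mm across. The point is the middle of the thread, on the axis; x runs along the axis to the head. Thread from x = -34 to +34 mm, 0.2 kg, centre of mass near x = +10. Starts lying on the bench, axis 12 mm up, in any bay of the rack, thread out in front.
- fine_shank (a point): Middle of the same spindle's plain round shank (16 mm thick, 42 mm long), on the axis, 55 mm from the thread's middle towards the head; x to the head. Beyond the shank is a hex head 24 mm across flats, 10 mm long, so the spindle does not roll on the bench. At the start shank and head are under the rack's roof.
- coarse_thread (a point): Bare steel clamp spindle, coarse thread: 5 square ridges 7 mm wide every 13 mm, grooves 6 mm; a ridge at this point. Grooves run straight round, 3 mm deep; crests 24 mm, root 18 mm across. The point is the middle of the thread, on the axis; x runs along the axis to the head. Thread from x = -34 to +34 mm, 0.2 kg, centre of mass near x = +10. Starts lying on the bench, axis 12 mm up, in any bay of the rack, thread out in front.
- coarse_shank (a point): Middle of the same spindle's plain round shank (16 mm thick, 42 mm long), on the axis, 55 mm from the thread's middle towards the head; x to the head. Beyond the shank is a hex head 24 mm across flats, 10 mm long, so the spindle does not roll on the bench. At the start shank and head are under the rack's roof.
- plain_thread (a point): A third spindle of the same shape and size but with no thread (smooth, 24 mm thick where the others are threaded); same frame. It lies in the remaining bay and is not wanted: leave it there.
- rack_front (a point): Fixed light wooden rack, 62 mm deep, 190 wide, 45 high, open in front and below; three bays 62 mm apart (58 clear, 42 high under the roof). The point is the middle of the roof's front edge, on top; x points into the rack, so spindles are drawn out along -x. Bays at y = 0 and +-62 mm.
- gauge_fine_seat (a point): Gauge for the fine thread: where the middle of the thread lies when fully seated, on the channel's centre line 46 mm above the bench. x points out of the channel's open end, where shank and head stick out. Rails on the floor carry 5 pairs of teeth at x = -18, -9, 0, 9, 18 mm, each 2 mm long, tops 40 mm above the bench. Unseated or wrong spindles ride up to 4 mm higher.
- gauge_fine_mouth (a point): Middle of the open end of the same gauge's channel, 32 mm along x from the seat point, level with it. Fixed dark steel block 75 mm long, 50 wide, 60 high; channel 34 wide, open upward, closed by a wall 37 mm behind the seat point (3 mm past a seated thread's end). Cheeks rise 14 mm above a seated axis, 5 mm either side of the thread: no room for fingers.
- gauge_coarse_seat (a point): Gauge for the coarse thread: where the middle of the thread lies when fully seated, on the channel's centre line 46 mm above the bench. x points out of the channel's open end, where shank and head stick out. Rails on the floor carry 4 pairs of teeth at x = -19.5, -6.5, 6.5, 19.5 mm, each 2 mm long, tops 40 mm above the bench. Unseated or wrong spindles ride up to 4 mm higher.
- gauge_coarse_mouth (a point): Middle of the open end of the same gauge's channel, 32 mm along x from the seat point, level with it. Fixed dark steel block 75 mm long, 50 wide, 60 high; channel 34 wide, open upward, closed by a wall 37 mm behind the seat point (3 mm past a seated thread's end). Cheeks rise 14 mm above a seated axis, 5 mm either side of the thread: no room for fingers.
- oil: Small white oil bottle, 32 mm across, 105 mm tall, standing; origin under its base. A bystander.
- jar: Small amber jar, 48 mm across, 55 mm tall; origin under its base. A bystander.
- crook: Brass U-shaped tube lying flat, 85 mm wide, 17 mm thick; origin on the bench at the middle of its bend circle. A bystander.
- pliers: Pliers with yellow handles lying flat, 155 mm long, up to 16 mm high; origin at the pivot, on the bench. A bystander.
- tube: Straight brass tube lying, 160 mm long, 20 mm thick at most; origin under its middle. A bystander.
- driver: Screwdriver lying along its x axis, 170 mm long; origin on the bench. A bystander.
- mallet: Hammer lying along its x axis, 240 mm long; origin on the bench. A bystander.
Not all that is in view belongs to the job. Leave any blue or orange look-alike of the part that bears coarse_thread alone.

How it is judged:
By the outcome, as a careful person would: the job done as asked, in the order asked, and still so for the second after the job is handed in, with the robot touching nothing.
It also fails if it takes over 72 s, if anything falls off the work surface, if the arm or the gripper's body presses on something with over 40 N, if the wrist force passes 120 N, or if a joint passes its speed limit or range.

## Working session

There is one attempt and no reset: what is moved stays moved. The work goes in short steps, Python scripts to look and compute and a tool call to move; the robot and the scene stay as the last step left them, time stands still between calls to the robot, and variables do not carry over. Pictures are saved under pics/ and viewed, at most 10 in all, crops included, and the job is handed in when it is done.

Besides the shell and the picture viewer there is one more tool, called as a command line: name --pt "numbers of a row" for each row, then --argument value for the rest. jog_arm: Moves the arm, as the interface text tells. Its arguments: {"type":"object","properties":{"deltas":{"type":"array"},"newtons":{"type":"number"}},"required":["deltas"]}

```bash
mkdir -p pics; ls; python3 - <<'E'
from station import bot
import cv2,numpy as np
print(bot.tip_reach, bot.get_obs())
for n in ["scene","top"]:
    c=bot.read_camera(n); cv2.imwrite(f"pics/{n}0.png",c["img"][:,:,::-1]); print(n,c["K"],c["eye"],c["attitude"])
E
```

```text
pics
0.022 {'t': 0.0, 'q': array([ 1.17385408,  0.4777746 ,  0.02232903,  1.55644366, -0.01149493,
        1.10933952, -0.08312042]), 'joint_vel': array([0.00100538, 0.00068761, 0.00072283, 0.00020807, 0.00112126,
       0.00097498, 0.00021815]), 'joint_torque': array([-9.08480924e-04, -5.96445501e+01,  1.60772312e+00, -2.81192994e+01,
        1.24822560e-02,  9.51316586e-03, -5.59647518e-06]), 'eef_pos': array([ 0.19210217, -0.64650285,  0.25234589]), 'tool_rot': array([-8.96726564e-04,  9.89588028e-01,  1.43925991e-01, -1.99001696e-04]), 'contact_force': array([-0.17358512,  0.27683823, -0.51037652]), 'torque': array([-0.00411042,  0.05078923,  0.02686792]), 'grasp_force': 0.0, 'gripper_width': 0.9986590054049052}
scene [[534.11069222   0.         319.51425378]
 [  0.         534.11069222 239.26619975]
 [  0.           0.           1.        ]] [ 1.04248044 -0.9919419   0.8810195 ] [-0.44108851  0.86249663  0.219058   -0.116422  ]
top [[613.84530816   0.         333.11616191]
 [  0.         613.84530816 238.92275152]
 [  0.           0.           1.        ]] [0.26262717 0.0022489  1.64145248] [ 0.05695877 -0.69380403  0.7157859  -0.05515623]
```

View pics/top0.png

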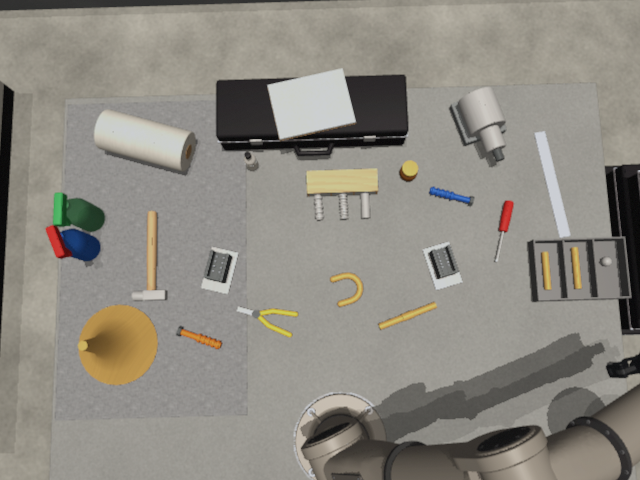

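View pics/scene0.png

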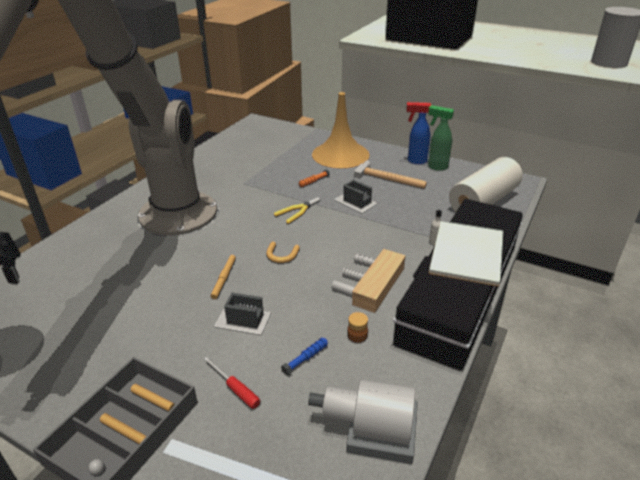

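The top view shows the rack at (342,182) and the spindles at (319,206), (344,206) and (365,205, smooth). The gauges are at (218,267) and (443,264). I'll zoom in on those.

```bash
cat > h.py <<'E'
import numpy as np,cv2
from scipy.spatial.transform import Rotation as R
from station import bot
def rot(q): return R.from_quat([q[1],q[2],q[3],q[0]]).as_matrix()
def ray(c,uv,fish=False):
    K=c["K"]; x=(uv[0]-K[0,2])/K[0,0]; y=(uv[1]-K[1,2])/K[1,1]
    if fish:
        r=np.hypot(x,y); s=np.sin(r)/max(r,1e-9); d=np.array([x*s,y*s,np.cos(r)])
    else: d=np.array([x,y,1.])
    return rot(c["attitude"])@d
def onplane(c,uv,z,fish=False):
    d=ray(c,uv,fish); e=np.array(c["eye"]); return e+d*(z-e[2])/d[2]
def proj(c,P,fish=False):
    p=rot(c["attitude"]).T@(np.array(P,float)-c["eye"]); K=c["K"]
    if fish:
        th=np.arctan2(np.hypot(p[0],p[1]),p[2]); a=p[:2]/max(np.hypot(p[0],p[1]),1e-9)*th
    else: a=p[:2]/p[2]
    return np.array([K[0,0]*a[0]+K[0,2],K[1,1]*a[1]+K[1,2]])
def rectify(c,cx,cy,z,w,h,mmpp,fish=False):
    "metric view of plane z: image up=+x, left=+y, centred on cx,cy"
    mp=np.zeros((h,w,2),np.float32)
    for i in range(h):
        for j in range(w):
            mp[i,j]=proj(c,[cx+(h/2-i)*mmpp/1e3,cy+(w/2-j)*mmpp/1e3,z],fish)
    return cv2.remap(c["img"],mp[...,0],mp[...,1],cv2.INTER_CUBIC)
E
python3 - <<'E'
from h import *
c=bot.read_camera("top"); s=bot.read_camera("scene")
def crop(c,x,y,w,h,f): return cv2.resize(c["img"][y:y+h,x:x+w],None,fx=f,fy=f,interpolation=cv2.INTER_CUBIC)
a=crop(c,300,160,90,65,4); g1=crop(c,190,240,60,60,5);g2=crop(c,413,235,60,60,5)
s1=crop(s,330,175,60,40,5); s2=crop(s,210,285,70,50,5); 
I=np.zeros((600,800,3),np.uint8)
I[:260,:360]=a; I[300:,:300]=g1; I[300:,300:600]=g2; I[:200,370:670]=s1;
t=cv2.resize(s2,(200,150)); I[300:450,600:]=t
I[200:300,400:800]=0
cv2.imwrite("pics/z.png",I[:,:,::-1])
for n,uv,z in [("fineg",(218,267),.06),("g2",(443,264),.06),("s1",(319,206),.012),("s2",(344,206),.012),("s3",(365,205),.012),("rackL",(306,194),.045),("rackR",(378,191),.045),("jar",(409,170),.05),("oil",(250,160),.05)]:
    print(n,onplane(c,uv,z).round(4))
E
```

```text
fineg [0.4515 0.3029 0.06  ]
g2 [ 0.4411 -0.28    0.06  ]
s1 [0.6151 0.0379 0.012 ]
s2 [ 0.6129 -0.0299  0.012 ]
s3 [ 0.6139 -0.0869  0.012 ]
rackL [0.6417 0.0709 0.045 ]
rackR [ 0.6438 -0.1212  0.045 ]
jar [ 0.6974 -0.206   0.05  ]
oil [0.7388 0.2186 0.05  ]
```

View pics/z.png

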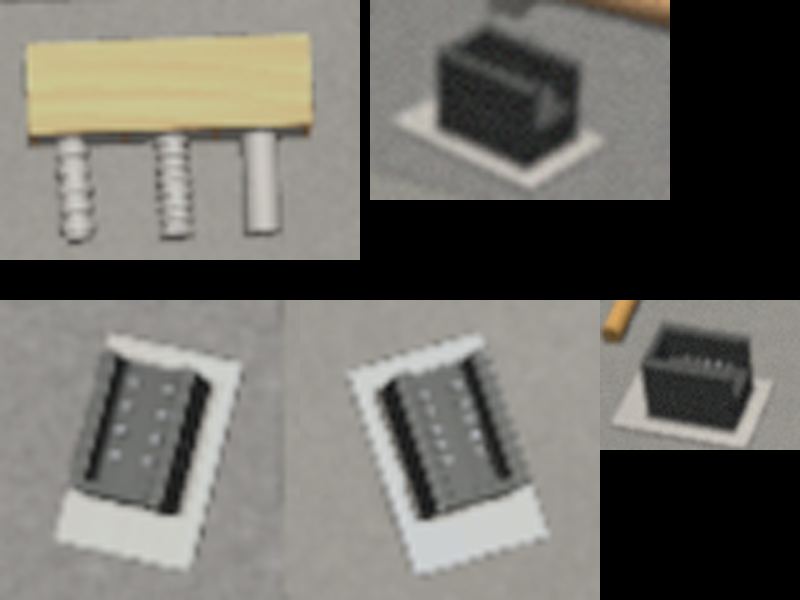

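Left spindle (5 ridges) is the coarse one, the middle one is fine and the right one smooth. The left gauge has 4 tooth pairs, so it's coarse; the right has 5, so it's fine. The open ends aren't clear yet, so I'll move over for a wrist view.

jog_arm --pt "0.024 0.042 0.004 0 0 -0.03 0.6" --pt "0.024 0.042 0.004 0 0 -0.03 0.6" --pt "0.024 0.042 0.004 0 0 -0.03 0.6" --pt "0.024 0.042 0.004 0 0 -0.03 0.6" --pt "0.024 0.042 0.004 0 0 -0.03 0.6" --pt "0.024 0.042 0.004 0 0 -0.03 0.6" --pt "0.024 0.042 0.004 0 0 -0.03 0.6" --pt "0.024 0.042 0 0 0 -0.03 0.6" --pt "0.024 0.042 0 0 0 -0.03 0.6" --pt "0.024 0.042 0 0 0 -0.02 0.6" --newtons 60

```text
t: 1.2
eef_pos: [0.4328, -0.2252, 0.2815]
tool_rot: [0.0, 1.0, -0.001, 0.0]
contact_force: [1.8, -0.9, 0.1]
gripper_width: 0.599
grasp_force: 0.0
```

jog_arm --pt "0.024 0.042 0 0 0 0 0.6" --pt "0.024 0.042 0 0 0 0 0.6" --pt "0.02 0.04 0 0 0 0 0.6" --pt "0 0 0 0 0 0 0.6" --pt "0 0 0 0 0 0 0.6"

```text
t: 1.7
eef_pos: [0.5004, -0.1021, 0.2811]
tool_rot: [-0.0, 1.0, 0.001, -0.0]
contact_force: [0.4, -0.2, 0.1]
gripper_width: 0.6
grasp_force: 0.0
```

```bash
python3 - <<'E'
from h import *
c=bot.read_camera("wrist"); o=bot.get_obs(); print(o["t"],o["eef_pos"],o["tool_rot"],o["gripper_width"]);print(c["K"],c["eye"],c["attitude"])
np.savez("pics/w1.npz",**c)
cv2.imwrite("pics/w1.png",c["img"][:,:,::-1])
E
```

```text
1.75 [ 0.49990955 -0.10351289  0.28106417] [ 2.08598873e-04  9.99999758e-01 -5.64709807e-04 -3.49406985e-04] 0.6075137283101772
[[371.64829954   0.         321.29316489]
 [  0.         371.64829954 230.44983705]
 [  0.           0.           1.        ]] [ 0.57054224 -0.10192153  0.40177911] [ 0.09805223  0.70050119 -0.70006503 -0.09794283]
```

View pics/w1.png

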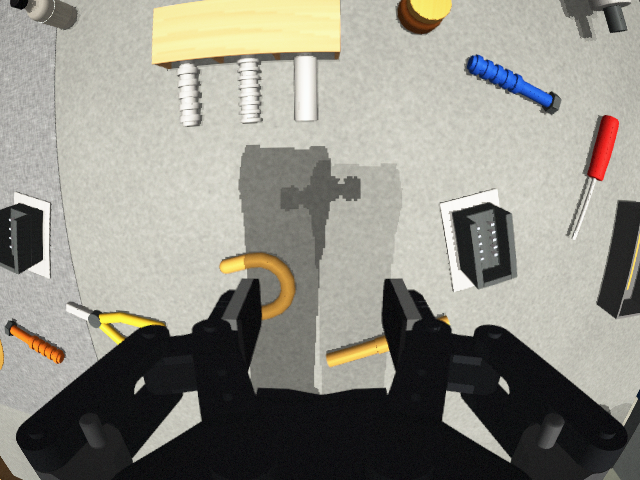

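Rack and spindle fronts are visible at about (190,95), (249,90) and (306,90), and the fine gauge at (483,240). I'll zoom to settle the gauge's open end and measure.

```bash
python3 - <<'E'
from h import *
c=dict(np.load("pics/w1.npz"))
t=bot.read_camera("top")
I=np.zeros((600,800,3),np.uint8)
r=rectify(c,.445,-.28,.06,300,300,.5,True); I[:300,:300]=r
r=rectify(t,.445,-.28,.06,300,300,.5); I[:300,300:600]=r
r=rectify(t,.4515,.303,.06,300,300,.5); I[300:,300:600]=r
r=rectify(c,.4515,.303,.06,300,300,.5,True); I[300:,:300]=r
w=rectify(c,.62,-.03,.012,400,200,.5,True); I[:400,600:]=cv2.rotate(w,cv2.ROTATE_90_CLOCKWISE)
cv2.imwrite("pics/z2.png",I[:,:,::-1])
E
```

```text
(no output)
```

View pics/z2.png

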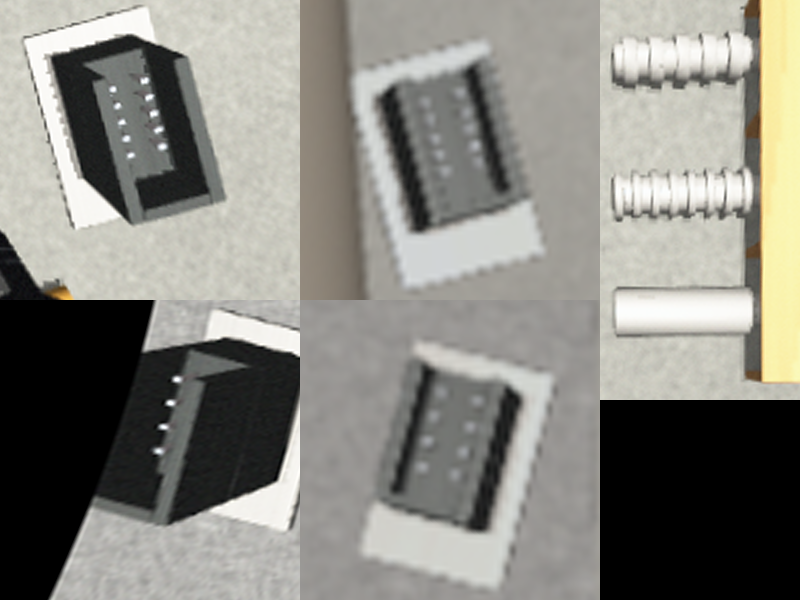

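Top faces of the blocks are grey and form a U, so the closing wall is on the -x side and both channels open towards +x. The fine gauge is yawed about +16° and the coarse about −17°. Next I'll grip the fine spindle (middle bay, thread middle at about (0.6115, −0.027)).

jog_arm --pt "0.02 0.013 -0.03 0 0 0.01 0.5" --pt "0.02 0.013 -0.03 0 0 0 0.5" --pt "0.02 0.013 -0.03 0 0 0 0.5" --pt "0.02 0.013 -0.03 0 0 0 0.5" --pt "0.02 0.013 -0.03 0 0 0 0.5" --pt "0.017 0.0115 -0.02 0 0 0 0.5" --pt "0 0 -0.03 0 0 0 0.5" --pt "0 0 -0.03 0 0 0 0.5" --pt "0 0 -0.024 0 0 0 0.5" --pt "0 0 0 0 0 0 0.5"

```text
t: 2.8
eef_pos: [0.6143, -0.0289, 0.0239]
tool_rot: [0.001, 1.0, 0.003, -0.003]
contact_force: [-0.2, -0.2, 0.5]
gripper_width: 0.501
grasp_force: 0.0
```

jog_arm --pt "0 0 0 0 0 0 0.15" --pt "0 0 0 0 0 0 0.15" --pt "0 0 0 0 0 0 0.1" --pt "0 0 0 0 0 0 0.1" --pt "0 0 0 0 0 0 0.1"

```text
t: 3.3
eef_pos: [0.6181, -0.027, 0.0285]
tool_rot: [0.0, 1.0, 0.004, 0.001]
contact_force: [-1.4, -1.0, 4.5]
gripper_width: 0.24
grasp_force: 59.1
```

jog_arm --pt "-0.01 0 0.001 0 0 0 0.1" --pt "-0.015 0 0.001 0 0 0 0.1" --pt "-0.015 0 0 0 0 0 0.1" --pt "-0.015 0 0 0 0 0 0.1" --pt "-0.015 0 0 0 0 0 0.1" --pt "-0.015 0 -0.001 0 0 0 0.1" --pt "-0.005 0 0 0 0 0 0.1" --pt "0 0 0 0 0 0 0.1"

```text
t: 4.1
eef_pos: [0.5257, -0.0264, 0.0285]
tool_rot: [0.0, 1.0, 0.005, -0.001]
contact_force: [-4.9, 0.9, 7.3]
gripper_width: 0.242
grasp_force: 59.2
```

```bash
python3 - <<'E'
from h import *
c=bot.read_camera("wrist"); t=bot.read_camera("top"); o=bot.get_obs(); print(o["t"],o["eef_pos"],o["tool_rot"],o["gripper_width"],o["grasp_force"],o["contact_force"])
np.savez("pics/w2.npz",**c)
a=cv2.resize(rectify(t,.58,-.03,.012,400,400,.5),(300,300))
I=np.zeros((480,800,3),np.uint8); I[:,:500]=c["img"][:,70:570]; I[:300,500:]=a
cv2.imwrite("pics/w2.png",I[:,:,::-1])
E
```

```text
4.2 [ 0.52576299 -0.02641384  0.0283881 ] [ 2.21905759e-04  9.99988440e-01  4.50634840e-03 -1.66257260e-03] 0.24355702261510012 59.40952867269516 [-5.4975436   0.26753005 10.72155102]
```

View pics/w2.png

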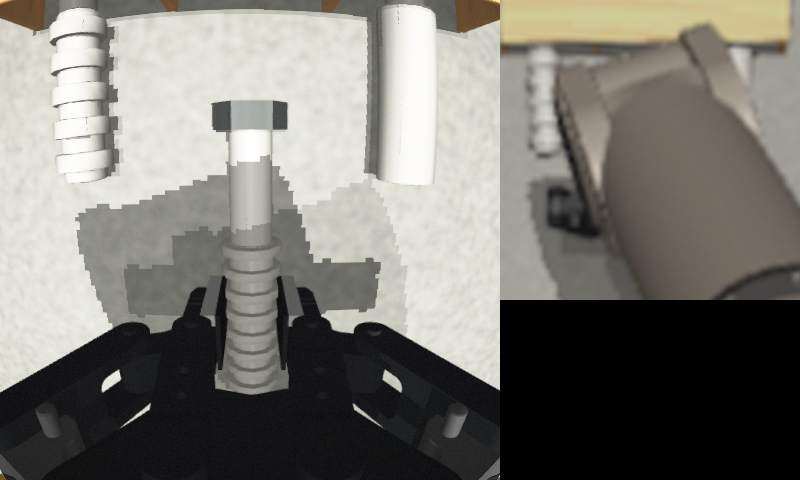

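```bash
python3 - <<'E'
from h import *
c=dict(np.load("pics/w2.npz"))
for uv,z in [((320,129),.024),((320,101),.024),((321,236),.024),((299,190),.012),((342,190),.012),((299,225),.012),((342,225),.012),((283,101),.012),((357,101),.012)]: print(uv,onplane(c,uv,z,True).round(4))
# coarse spindle corners
for uv in [(126,30),(173,20),(132,175),(178,170)]: print("coarse",uv,onplane(c,uv,.012,True).round(4))
E
```

```text
(320, 129) [ 0.5952 -0.0253  0.024 ]
(320, 101) [ 0.6047 -0.0253  0.024 ]
(321, 236) [ 0.5581 -0.026   0.024 ]
(299, 190) [ 0.5724 -0.0176  0.012 ]
(342, 190) [ 0.5725 -0.0337  0.012 ]
(299, 225) [ 0.5588 -0.0176  0.012 ]
(342, 225) [ 0.5589 -0.034   0.012 ]
(283, 101) [ 0.6055 -0.0118  0.012 ]
(357, 101) [ 0.6057 -0.0387  0.012 ]
coarse (126, 30) [0.6395 0.0527 0.012 ]
coarse (173, 20) [0.6405 0.0316 0.012 ]
coarse (132, 175) [0.5795 0.0507 0.012 ]
coarse (178, 170) [0.5807 0.0297 0.012 ]
```

jog_arm --pt "0 0 0 0 0 0 0.5" --pt "0 0 0 0 0 0 0.5" --pt "0 0 0.006 0 0 0 0.5" --pt "0.015 0.0005 0.002 0 0 0 0.5" --pt "0.015 0 0 0 0 0 0.5" --pt "0.015 0 0 0 0 0 0.5" --pt "0.006 0 -0.004 0 0 0 0.5" --pt "0 0 0 0 0 0 0.5"

```text
t: 5.0
eef_pos: [0.5786, -0.026, 0.0319]
tool_rot: [-0.0, 1.0, 0.004, -0.0]
contact_force: [-0.2, -0.2, -1.2]
gripper_width: 0.497
grasp_force: 0.0
```

jog_arm --pt "0 0 0 0 0 0 0.1" --pt "0 0 0 0 0 0 0.1" --pt "0 0 0 0 0 0 0.1" --pt "0 0 0 0 0 0 0.05" --pt "0 0 0 0 0 0 0.05" --newtons 100

```text
t: 5.5
eef_pos: [0.5774, -0.0261, 0.0326]
tool_rot: [0.0, 1.0, 0.004, -0.001]
contact_force: [-3.2, -0.6, 5.9]
gripper_width: 0.136
grasp_force: 98.1
```

jog_arm --pt "0 0 0.01 0 0 0 0.05" --pt "0 0 0.03 0 0 0 0.05" --pt "0 0 0.04 0 0 0 0.05" --pt "-0.02 -0.01 0.04 0 0 0.04 0.05" --pt "-0.025 -0.025 0.03 0 0 0.04 0.05" --pt "-0.025 -0.025 0.02 0 0 0.04 0.05" --pt "-0.02 -0.025 0.0 0 0 0.04 0.05" --pt "-0.01 -0.015 0.0 0 0 0.04 0.05" --pt "0 0 0 0 0 0.04 0.05" --pt "0 0 0 0 0 0.04 0.05"

```text
t: 6.5
eef_pos: [0.4776, -0.1269, 0.2027]
tool_rot: [0.0, 0.99, 0.144, 0.0]
contact_force: [1.0, 0.6, -1.4]
gripper_width: 0.131
grasp_force: 98.3
```

jog_arm --pt "0 0 0 0 0 0 0.05" --pt "0 0 0 0 0 0 0.05"

```text
t: 6.7
eef_pos: [0.4782, -0.126, 0.2025]
tool_rot: [0.0, 0.99, 0.143, 0.0]
contact_force: [-0.6, -0.2, -2.9]
gripper_width: 0.136
grasp_force: 98.3
```

```bash
python3 - <<'E'
from h import *
c=bot.read_camera("wrist"); t=bot.read_camera("top"); o=bot.get_obs(); print(o["t"],o["eef_pos"],o["tool_rot"],o["gripper_width"],o["grasp_force"],o["contact_force"])
np.savez("pics/w3.npz",**c); np.savez("pics/t3.npz",**t)
I=np.zeros((600,800,3),np.uint8); I[:480,:640]=c["img"]
for k,(cc,f) in enumerate([(c,True),(t,False)]):
    r=cv2.resize(rectify(cc,.445,-.285,.04,260,260,.5,f),(400,400)) if k==0 else rectify(cc,.445,-.285,.04,260,260,.5,f)
    if k==0: A=r
    else: B=r
J=np.zeros((600,800,3),np.uint8); J[:400,:400]=A; J[:400,400:]=cv2.resize(B,(400,400)); J[400:,:266]=cv2.resize(c["img"],(266,200))
cv2.imwrite("pics/w3.png",J[:,:,::-1])
for n,cc,f in [("w1",dict(np.load("pics/w1.npz")),True),("w3",c,True),("t",t,False)]:
    img=cc["img"].astype(int)
    uc=proj(cc,[.445,-.285,.04],f); u,v=uc.astype(int)
    print(n,uc)
    g=img.min(2); hsz=45 if f else 30
    loc=g[v-hsz:v+hsz,max(u-hsz,0):u+hsz].astype(np.uint8)
    th=loc-cv2.medianBlur(loc,9).astype(int)
    k,l,st,ce=cv2.connectedComponentsWithStats(((th>35)).astype(np.uint8),connectivity=8)
    for s,p in zip(st[1:],ce[1:]):
        if s[4]<40: print("  ",s[4],onplane(cc,(p[0]+max(u-hsz,0),p[1]+v-hsz),.040,f)[:2].round(4))
E
```

```text
6.8 [ 0.47826378 -0.12587672  0.20236837] [-1.71738857e-06  9.89624647e-01  1.43676916e-01  4.85141357e-05] 0.13353510589326445 98.26223731040955 [ 0.98925239  1.06509191 -2.74315431]
w1 [487.01550382 249.93867784]
   6 [ 0.4964 -0.2681]
   12 [ 0.4963 -0.2888]
   2 [ 0.4941 -0.26  ]
   3 [ 0.4903 -0.2466]
   7 [ 0.4899 -0.2842]
   3 [ 0.4847 -0.2871]
   3 [ 0.4838 -0.3037]
   10 [ 0.4824 -0.2579]
   2 [ 0.4771 -0.2368]
   12 [ 0.4746 -0.2875]
   5 [ 0.4725 -0.261 ]
   8 [ 0.47   -0.2706]
   1 [ 0.47   -0.2387]
   1 [ 0.4668 -0.2696]
   10 [ 0.4657 -0.2898]
   3 [ 0.4634 -0.2405]
   8 [ 0.461 -0.273]
   12 [ 0.4572 -0.2925]
   2 [ 0.4562 -0.2424]
   7 [ 0.4528 -0.2753]
   2 [ 0.4506 -0.2442]
   12 [ 0.4487 -0.295 ]
   1 [ 0.4443 -0.2461]
   8 [ 0.4437 -0.2778]
   12 [ 0.4397 -0.2968]
   6 [ 0.435  -0.2802]
   5 [ 0.4284 -0.3008]
   1 [ 0.4257 -0.2957]
   8 [ 0.4036 -0.2716]
   5 [ 0.3979 -0.2516]
w3 [478.95788611 300.69156565]
   2 [ 0.4823 -0.2561]
   5 [ 0.4931 -0.296 ]
   1 [ 0.475  -0.2347]
   2 [ 0.4846 -0.2858]
   2 [ 0.4693 -0.2361]
   5 [ 0.4735 -0.2631]
   5 [ 0.485  -0.3071]
   2 [ 0.4642 -0.2382]
   3 [ 0.4704 -0.272 ]
   16 [ 0.4744 -0.2874]
   1 [ 0.4576 -0.2401]
   14 [ 0.4661 -0.2902]
   5 [ 0.4613 -0.2744]
   1 [ 0.4501 -0.2413]
   5 [ 0.4527 -0.2764]
   17 [ 0.4572 -0.2925]
   1 [ 0.4436 -0.2431]
   1 [ 0.4391 -0.2451]
   13 [ 0.4489 -0.2948]
   5 [ 0.4445 -0.279 ]
   3 [ 0.4358 -0.2814]
   15 [ 0.4398 -0.297 ]
   9 [ 0.4285 -0.3006]
   27 [ 0.4134 -0.262 ]
   19 [ 0.4078 -0.2846]
   20 [ 0.4052 -0.2966]
   6 [ 0.4022 -0.3066]
t [443.48958995 263.35003044]
   25 [ 0.496  -0.2902]
   27 [ 0.488  -0.2618]
   1 [ 0.4776 -0.2883]
   1 [ 0.4669 -0.2929]
   1 [ 0.4541 -0.2764]
   3 [ 0.45   -0.2963]
   1 [ 0.4461 -0.2785]
   5 [ 0.4174 -0.3219]
   9 [ 0.4016 -0.2649]
   4 [ 0.3979 -0.328 ]
   4 [ 0.3821 -0.2683]
```

View pics/w3.png

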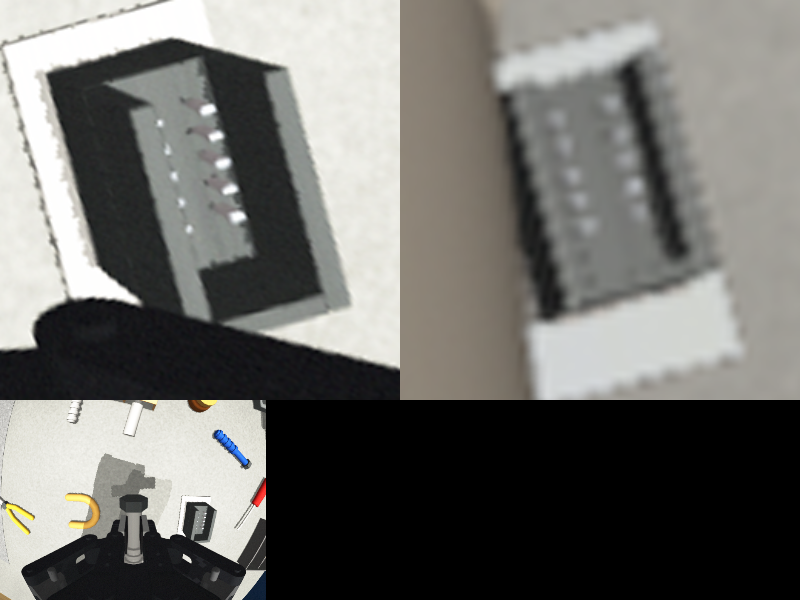

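```bash
python3 - <<'E'
from h import *
c=dict(np.load("pics/w3.npz")); g=c["img"].astype(int)
print([ (v,*g[v,322]) for v in range(225,345,2)])
E
```

```text
[(225, np.int64(120), np.int64(121), np.int64(114)), (227, np.int64(49), np.int64(52), np.int64(50)), (229, np.int64(40), np.int64(44), np.int64(41)), (231, np.int64(40), np.int64(40), np.int64(43)), (233, np.int64(39), np.int64(43), np.int64(38)), (235, np.int64(40), np.int64(41), np.int64(40)), (237, np.int64(41), np.int64(41), np.int64(42)), (239, np.int64(37), np.int64(41), np.int64(37)), (241, np.int64(37), np.int64(39), np.int64(39)), (243, np.int64(43), np.int64(43), np.int64(40)), (245, np.int64(63), np.int64(64), np.int64(62)), (247, np.int64(63), np.int64(66), np.int64(66)), (249, np.int64(64), np.int64(63), np.int64(65)), (251, np.int64(65), np.int64(65), np.int64(64)), (253, np.int64(57), np.int64(60), np.int64(59)), (255, np.int64(63), np.int64(64), np.int64(63)), (257, np.int64(63), np.int64(66), np.int64(64)), (259, np.int64(63), np.int64(63), np.int64(65)), (261, np.int64(59), np.int64(63), np.int64(65)), (263, np.int64(61), np.int64(64), np.int64(63)), (265, np.int64(63), np.int64(65), np.int64(64)), (267, np.int64(60), np.int64(62), np.int64(63)), (269, np.int64(69)
[... 1254 characters left out ...]
64(159), np.int64(152)), (319, np.int64(164), np.int64(161), np.int64(155)), (321, np.int64(164), np.int64(161), np.int64(153)), (323, np.int64(163), np.int64(159), np.int64(153)), (325, np.int64(162), np.int64(159), np.int64(153)), (327, np.int64(158), np.int64(156), np.int64(150)), (329, np.int64(163), np.int64(158), np.int64(151)), (331, np.int64(162), np.int64(159), np.int64(151)), (333, np.int64(164), np.int64(160), np.int64(153)), (335, np.int64(162), np.int64(159), np.int64(150)), (337, np.int64(162), np.int64(158), np.int64(151)), (339, np.int64(160), np.int64(156), np.int64(149)), (341, np.int64(164), np.int64(162), np.int64(153)), (343, np.int64(162), np.int64(158), np.int64(151))]
```

jog_arm --pt "0.005 -0.024 0 0 0 -0.0235 0.05" --pt "0.005 -0.024 0 0 0 0 0.05" --pt "0.005 -0.024 0 0 0 0 0.05" --pt "0.005 -0.024 -0.01 0 0 0 0.05" --pt "0.006 -0.024 -0.02 0 0 0 0.05" --pt "0.0064 -0.0232 -0.03 0 0 0 0.05" --pt "0 0 -0.02 0 0 0 0.05" --pt "0 0 -0.01 0 0 0 0.05" --pt "0 0 0 0 0 0 0.05" --pt "0 0 0 0 0 0 0.05"

```text
t: 7.8
eef_pos: [0.5112, -0.2689, 0.113]
tool_rot: [0.0, 0.991, 0.133, 0.0]
contact_force: [0.6, 0.1, -1.8]
gripper_width: 0.135
grasp_force: 98.3
```

```bash
python3 - <<'E'
from h import *
o=bot.get_obs(); print(o["t"],o["eef_pos"],2*np.arctan2(o["tool_rot"][2],o["tool_rot"][1]),o["contact_force"],o["torque"])
c=bot.read_camera("scene"); np.savez("pics/s4.npz",**c)
w=bot.read_camera("wrist")
u,v=proj(c,[.48,-.28,.07]).astype(int)
I=np.zeros((480,800,3),np.uint8)
I[:480,:480]=cv2.resize(c["img"][v-40:v+40,u-40:u+40],(480,480),interpolation=cv2.INTER_CUBIC)
I[:320,480:]=w["img"][140:460,160:480]
cv2.imwrite("pics/s4.png",I[:,:,::-1])
E
```

```text
7.8 [ 0.51122654 -0.26893183  0.11300701] 0.2659611889128505 [ 0.56945667  0.05949238 -1.78190119] [ 0.06556346 -0.13819022  0.03602503]
```

View pics/s4.png

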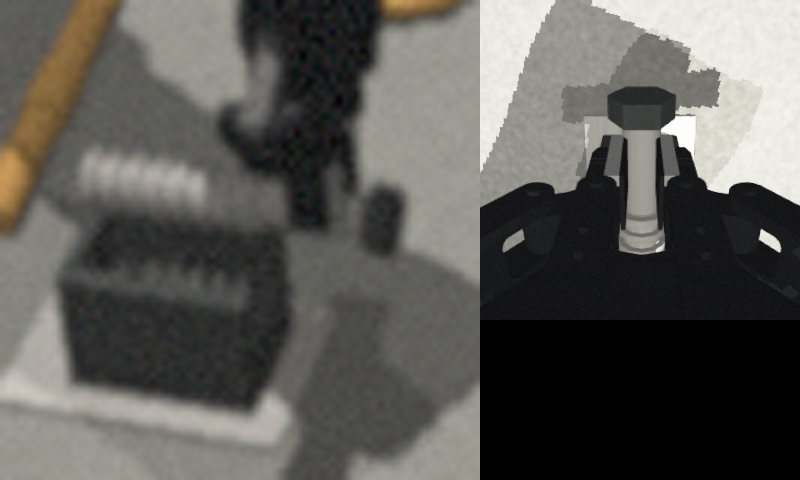

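```bash
python3 - <<'E'
from h import *
c=dict(np.load("pics/w3.npz"))
p=np.array([.47826,-.12588,.20237]); yaw=.2885; d=np.array([np.cos(yaw),np.sin(yaw)]); n=np.array([-d[1],d[0]])
for v in (270,244):
    P=onplane(c,(322,v),p[2]-.0086,True); q=P[:2]-p[:2]; print(v,q@d,q@n)
E
```

```text
270 0.01768431307305162 -0.00045838410339042474
244 0.027941930804871215 -0.00046829658141680185
```

jog_arm --pt "0.0005 0 -0.01 0 0 0 0.05" --pt "0 0 -0.01 0 0 0 0.05" --pt "0 0 -0.01 0 0 0 0.05" --pt "0 0 -0.008 0 0 0 0.05" --pt "0 0 -0.002 0 0 0 0.05" --pt "0 0 -0.002 0 0 0 0.05" --pt "0 0 -0.001 0 0 0 0.05" --pt "0 0 -0.001 0 0 0 0.05" --pt "0 0 0 0 0 0 0.05"

```text
t: 8.8
eef_pos: [0.5113, -0.2693, 0.0685]
tool_rot: [0.0, 0.991, 0.132, 0.0]
contact_force: [1.2, 0.2, -2.0]
gripper_width: 0.131
grasp_force: 98.3
```

jog_arm --pt "0 0 -0.001 0 0 0 0.05" --pt "0 0 0 0 0 0 0.05"

```text
t: 9.0
eef_pos: [0.5113, -0.2692, 0.0675]
tool_rot: [0.0, 0.991, 0.132, 0.0]
contact_force: [-0.2, 0.5, 0.1]
gripper_width: 0.135
grasp_force: 98.4
```

jog_arm --pt "0 0 -0.0005 0 0 0 0.05" --pt "0 0 -0.0005 0 0 0 0.05" --pt "0 0 0 0 0 0 0.05"

```text
t: 9.3
eef_pos: [0.5113, -0.2691, 0.0664]
tool_rot: [-0.0, 0.991, 0.132, 0.0]
contact_force: [0.5, 1.5, 0.8]
gripper_width: 0.132
grasp_force: 98.5
```

```bash
python3 - <<'E'
from h import *
o=bot.get_obs(); print(o["t"],o["eef_pos"],o["contact_force"],o["torque"])
E
```

```text
9.3 [ 0.51130005 -0.26907906  0.06642785] [0.54279149 1.48005426 0.75847922] [ 0.27909993  0.04081383 -0.08344066]
```

jog_arm --pt "0 0 -0.0005 0 0 0 0.05" --pt "0 0 -0.0005 0 0 0 0.05" --pt "0 0 0 0 0 0 0.05"

```text
t: 9.6
eef_pos: [0.5114, -0.2691, 0.0655]
tool_rot: [-0.0, 0.991, 0.132, 0.0]
contact_force: [0.0, 2.1, 4.0]
gripper_width: 0.136
grasp_force: 98.8
```

```bash
python3 - <<'E'
from h import *
o=bot.get_obs(); print(o["t"],o["eef_pos"],o["contact_force"],o["torque"])
E
```

```text
9.6 [ 0.51139223 -0.26906859  0.0654793 ] [1.83617005e-03 2.06180876e+00 3.99796971e+00] [ 0.34798691  0.1627831  -0.11915656]
```

jog_arm --pt "0 0 0.0007 0 0 0 0.05" --pt "0 0 0 0 0 0 0.12" --pt "0 0 0 0 0 0 0.15" --pt "0 0 0 0 0 0 0.2" --newtons 20

```text
t: 10.0
eef_pos: [0.511, -0.2695, 0.0658]
tool_rot: [0.0, 0.991, 0.132, -0.0]
contact_force: [-0.5, 0.3, 0.2]
gripper_width: 0.202
grasp_force: 0.3
```

jog_arm --pt "0 0 0 0 0 0 0.3" --pt "0 0 0 0 0 0 0.5" --pt "0 0 0 0 0 0 0.5" --pt "0 0 0.01 0 0 0 0.5" --pt "0 0 0.03 0 0 0 0.5" --pt "0 0 0.04 0 0 0 0.5" --pt "-0.01 0.03 0.03 0 0 0 0.5" --pt "-0.01 0.04 0.02 0 0 0 0.5" --pt "-0.01 0.04 0 0 0 0 0.5" --pt "0 0 0 0 0 0 0.5"

```text
t: 11.0
eef_pos: [0.4807, -0.1537, 0.1977]
tool_rot: [-0.0, 0.991, 0.136, 0.001]
contact_force: [0.2, 0.1, 0.7]
gripper_width: 0.501
grasp_force: 0.0
```

```bash
python3 - <<'E'
from h import *
o=bot.get_obs(); print(o["t"],o["eef_pos"],o["contact_force"])
w=bot.read_camera("wrist"); c=bot.read_camera("scene"); t=bot.read_camera("top")
np.savez("pics/w5.npz",**w); np.savez("pics/s5.npz",**c); np.savez("pics/t5.npz",**t)
I=np.zeros((600,800,3),np.uint8)
u,v=proj(c,[.48,-.28,.05]).astype(int)
I[:400,:400]=cv2.resize(c["img"][v-35:v+35,u-35:u+35],(400,400),interpolation=cv2.INTER_CUBIC)
I[:400,400:]=cv2.resize(rectify(w,.48,-.28,.046,320,320,.5,True),(400,400))
I[400:,:400]=cv2.resize(rectify(t,.45,.30,.04,400,200,.5),(400,200))
I[400:,400:]=rectify(w,.62,0,.012,400,200,.5,True)
cv2.imwrite("pics/z5.png",I[:,:,::-1])
E
```

```text
11.0 [ 0.48071741 -0.15371364  0.19766049] [0.18474341 0.11426996 0.70559466]
```

View pics/z5.png

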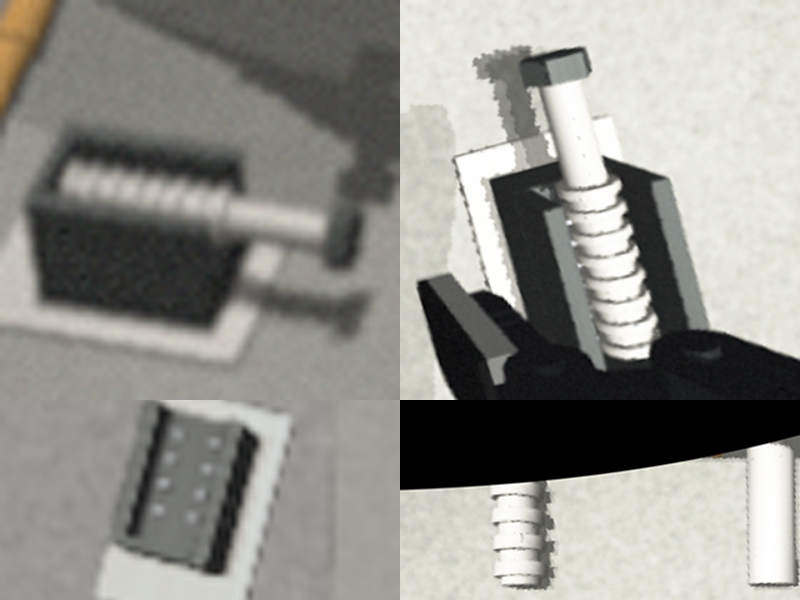

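Fine spindle lies level in its gauge, down over the teeth: the shank sticks out of the open end and the head is at (550,65) in the right crop. Next is the coarse spindle.

jog_arm --pt "0.02 0.03 0 0 0 -0.04 0.5" --pt "0.02 0.03 0 0 0 -0.04 0.5" --pt "0.02 0.03 0 0 0 -0.04 0.5" --pt "0.02 0.03 -0.01 0 0 -0.04 0.5" --pt "0.02 0.03 -0.02 0 0 -0.04 0.5" --pt "0.02 0.03 -0.02 0 0 -0.035 0.5" --pt "0.016 0.02 -0.016 0 0 0 0.5" --pt "0 0 0 0 0 0 0.5" --pt "0 0 0 0 0 0 0.5" --newtons 60

```text
t: 12.05
eef_pos: [0.6173, 0.0395, 0.1291]
tool_rot: [0.0, 1.0, 0.015, -0.001]
contact_force: [0.0, -0.7, -0.3]
gripper_width: 0.499
grasp_force: 0.0
```

```bash
python3 - <<'E'
from h import *
o=bot.get_obs(); print(o["t"],o["eef_pos"],2*np.arctan2(o["tool_rot"][2],o["tool_rot"][1]))
E
```

```text
12.05 [0.61728415 0.03945393 0.12906862] 0.029345204954148604
```

jog_arm --pt "0 0.001 -0.03 0 0 0 0.5" --pt "0 0 -0.03 0 0 0 0.5" --pt "0 0 -0.03 0 0 0 0.5" --pt "0 0 -0.009 0 0 0 0.5" --pt "0 0 0 0 0 0 0.3" --pt "0 0 0 0 0 0 0.1" --pt "0 0 0 0 0 0 0.1" --pt "0 0 0 0 0 0 0.1" --pt "0 0 0 0 0 0 0.1"

```text
t: 12.95
eef_pos: [0.6176, 0.0417, 0.0318]
tool_rot: [0.0, 1.0, 0.015, 0.001]
contact_force: [-0.1, -1.0, 1.8]
gripper_width: 0.243
grasp_force: 58.9
```

jog_arm --pt "-0.01 0 0.001 0 0 0 0.1" --pt "-0.015 -0.0005 0 0 0 0 0.1" --pt "-0.015 -0.0005 0 0 0 0 0.1" --pt "-0.015 -0.0005 0 0 0 0 0.1" --pt "-0.015 -0.0005 0 0 0 0 0.1" --pt "-0.015 -0.0005 0 0 0 0 0.1" --pt "-0.005 0 -0.001 0 0 0 0.1" --pt "0 0 0 0 0 0 0.1"

```text
t: 13.75
eef_pos: [0.5263, 0.0392, 0.0316]
tool_rot: [0.0, 1.0, 0.015, -0.0]
contact_force: [-4.3, 0.0, 8.3]
gripper_width: 0.24
grasp_force: 59.7
```

```bash
python3 - <<'E'
from h import *
o=bot.get_obs(); print(o["t"],o["eef_pos"],2*np.arctan2(o["tool_rot"][2],o["tool_rot"][1]),o["gripper_width"])
w=bot.read_camera("wrist"); np.savez("pics/w6.npz",**w); g=w["img"].astype(int)
s=g[:,316:326].mean(1).mean(1); d=np.abs(np.diff(s)); print([(v,int(s[v]),int(s[v+1])) for v in range(60,300) if d[v]>14])
r=g[190].mean(1); print("row190",[(u,int(r[u]),int(r[u+1])) for u in range(270,370) if abs(r[u+1]-r[u])>20])
E
```

```text
13.75 [0.52629681 0.0392016  0.03161326] 0.030525878613842154 0.240333217513388
[(98, 225, 200), (99, 200, 176), (127, 180, 215), (128, 215, 243), (151, 235, 209), (223, 196, 179), (241, 156, 137), (243, 134, 161), (253, 165, 143), (254, 143, 113), (256, 105, 134), (257, 134, 157), (285, 159, 119), (286, 119, 102), (288, 105, 145), (289, 145, 161)]
row190 [(351, 144, 180), (352, 180, 230)]
```

```bash
python3 - <<'E'
from h import *
c=dict(np.load("pics/w6.npz"))
for uv in [(321,127.5),(321,99)]: print(onplane(c,uv,.024,True).round(4))
g=c["img"].astype(int).mean(2)
for v in (140,146,170): print(v,[(u,int(g[v,u]),int(g[v,u+1])) for u in range(280,365) if abs(g[v,u+1]-g[v,u])>12])
E
```

```text
[0.5963 0.0414 0.024 ]
[0.6062 0.0417 0.024 ]
140 [(297, 229, 146), (298, 146, 159), (299, 159, 191), (300, 191, 211), (301, 211, 224), (338, 222, 208), (339, 208, 187), (341, 188, 227)]
146 [(297, 234, 150), (299, 158, 190), (300, 190, 210), (301, 210, 223), (314, 252, 214), (318, 216, 251), (338, 222, 206), (339, 206, 186), (341, 181, 223)]
170 [(282, 204, 153), (298, 146, 123), (299, 123, 138), (339, 142, 180), (341, 181, 218), (342, 218, 231)]
```

jog_arm --pt "0 0 0 0 0 0 0.5" --pt "0 0 0 0 0 0 0.5" --pt "0 0 0.005 0 0 0 0.5" --pt "0.015 0.0005 0 0 0 0 0.5" --pt "0.015 0.0005 0 0 0 0 0.5" --pt "0.015 0.0005 0 0 0 0 0.5" --pt "0.006 0 -0.004 0 0 0 0.5" --pt "0 0 0 0 0 0 0.5"

```text
t: 14.6
eef_pos: [0.5785, 0.0407, 0.0316]
tool_rot: [-0.0, 1.0, 0.015, -0.0]
contact_force: [-0.6, 0.3, -0.6]
gripper_width: 0.499
grasp_force: 0.0
```

jog_arm --pt "0 0 0 0 0 0 0.1" --pt "0 0 0 0 0 0 0.1" --pt "0 0 0 0 0 0 0.1" --pt "0 0 0 0 0 0 0.05" --pt "0 0 0 0 0 0 0.05" --newtons 100

```text
t: 15.1
eef_pos: [0.5773, 0.0407, 0.0322]
tool_rot: [0.0, 1.0, 0.015, -0.001]
contact_force: [-3.3, 0.5, 6.2]
gripper_width: 0.134
grasp_force: 98.2
```

jog_arm --pt "0 0 0.01 0 0 0 0.05" --pt "0 0 0.03 0 0 -0.03 0.05" --pt "0 0 0.04 0 0 -0.04 0.05" --pt "-0.02 0.01 0.04 0 0 -0.04 0.05" --pt "-0.025 0.025 0.03 0 0 -0.04 0.05" --pt "-0.025 0.025 0.02 0 0 -0.04 0.05" --pt "-0.02 0.025 0.0 0 0 -0.04 0.05" --pt "-0.01 0.015 0.0 0 0 -0.03 0.05" --pt "0 0 0 0 0 -0.03 0.05" --pt "0 0 0 0 0 0 0.05"

```text
t: 16.1
eef_pos: [0.4782, 0.1406, 0.2023]
tool_rot: [0.0, 0.992, -0.129, 0.0]
contact_force: [0.6, 0.2, -1.3]
gripper_width: 0.135
grasp_force: 98.1
```

jog_arm --pt "0 0 0 0 0 0 0.05" --pt "0 0 0 0 0 0 0.05"

```text
t: 16.3
eef_pos: [0.4787, 0.1397, 0.2018]
tool_rot: [0.0, 0.991, -0.13, -0.0]
contact_force: [0.2, 1.0, -3.0]
gripper_width: 0.137
grasp_force: 98.1
```

```bash
python3 - <<'E'
from h import *
c=bot.read_camera("wrist"); o=bot.get_obs(); yaw=2*np.arctan2(o["tool_rot"][2],o["tool_rot"][1]); p=o["eef_pos"]; print(o["t"],p,yaw,o["contact_force"])
np.savez("pics/w7.npz",**c); g=c["img"].astype(int)
d=np.array([np.cos(yaw),np.sin(yaw)]); n=np.array([-d[1],d[0]])
s=g[:,317:327].mean(1).mean(1)
for v in range(215,300):
    if abs(s[v+1]-s[v-1])>12:
        q=onplane(c,(321.5,v),p[2]-.0082,True)[:2]-p[:2]; print(v,int(s[v-1]),int(s[v+1]),(q@d).round(4),(q@n).round(4))
uc=proj(c,[.4515,.303,.04],True); u,v=uc.astype(int); h=50
loc=g.min(2)[v-h:v+h,max(u-h,0):u+h].astype(np.uint8)
th=loc.astype(int)-cv2.medianBlur(loc,9)
k,l,st,ce=cv2.connectedComponentsWithStats((th>35).astype(np.uint8),connectivity=8)
for a,q in zip(st[1:],ce[1:]):
    if 3<a[4]<40: print("  ",a[4],onplane(c,(q[0]+max(u-h,0),q[1]+v-h),.040,True)[:2].round(4))
A=cv2.resize(rectify(c,.4515,.303,.04,260,260,.5,True),(400,400)); J=np.zeros((600,800,3),np.uint8); J[:400,:400]=A
J[:300,400:]=cv2.resize(c["img"],(400,300))
cv2.imwrite("pics/w7.png",J[:,:,::-1])
E
```

```text
16.35 [0.47860466 0.13980833 0.2018169 ] -0.2610780151758393 [-0.42283833 -0.60121284 -1.69574413]
223 118 67 0.0362 0.0001
224 115 45 0.0358 0.0001
225 67 41 0.0355 0.0001
241 41 57 0.0294 0.0001
242 45 65 0.029 0.0001
266 64 103 0.0197 0.0001
267 64 162 0.0193 0.0001
268 103 161 0.0189 0.0001
   9 [0.5014 0.3092]
   8 [0.496  0.3097]
   15 [0.489  0.2822]
   5 [0.4906 0.333 ]
   6 [0.4797 0.2893]
   14 [0.4819 0.3123]
   13 [0.469 0.316]
   16 [0.4569 0.3194]
   14 [0.4441 0.3224]
   5 [0.4342 0.3265]
   4 [0.4034 0.3041]
```

jog_arm --pt "0.006 0.026 0 0 0 0 0.05" --pt "0.006 0.026 0 0 0 0 0.05" --pt "0.006 0.026 0 0 0 0 0.05" --pt "0.006 0.026 -0.01 0 0 0 0.05" --pt "0.006 0.026 -0.02 0 0 0 0.05" --pt "0.007 0.0247 -0.03 0 0 0 0.05" --pt "0 0 -0.02 0 0 0 0.05" --pt "0 0 -0.01 0 0 0 0.05" --pt "0 0 0 0 0 0 0.05" --pt "0 0 0 0 0 0 0.05"

```text
t: 17.35
eef_pos: [0.5158, 0.2947, 0.1126]
tool_rot: [0.0, 0.991, -0.13, 0.0]
contact_force: [1.1, -0.3, -1.7]
gripper_width: 0.141
grasp_force: 98.2
```

```bash
python3 - <<'E'
from h import *
o=bot.get_obs(); print(o["t"],o["eef_pos"],2*np.arctan2(o["tool_rot"][2],o["tool_rot"][1]),o["contact_force"],o["torque"])
# near-side teeth, weaker threshold, in wrist w7 and top t5
for n,f in (("w7",True),("t5",False)):
    c=dict(np.load(f"pics/{n}.npz")); u,v=proj(c,[.4608,.3092,.04],f).astype(int); h=30 if f else 20
    loc=c["img"].min(2)[v-h:v+h,u-h:u+h]; th=loc.astype(int)-cv2.medianBlur(loc,7)
    k,l,st,ce=cv2.connectedComponentsWithStats((th>12).astype(np.uint8),connectivity=8)
    d=np.array([.966,-.258]); nn=np.array([.258,.966])
    for a,q in zip(st[1:],ce[1:]):
        P=onplane(c,(q[0]+u-h,q[1]+v-h),.040,f)[:2]-[.4608,.3092]
        if abs(P@d)<.03 and abs(P@nn)<.017 : print(n,a[4],"along %.1f across %.1f mm"%(P@d*1e3,P@nn*1e3))
E
```

```text
17.35 [0.5158318  0.2946805  0.11259343] -0.26112527663359314 [ 1.10495857 -0.2539716  -1.69956561] [-0.02434283 -0.10863241  0.02688389]
w7 1 along 29.1 across 9.7 mm
w7 6 along 29.0 across -13.4 mm
w7 9 along 23.6 across -14.8 mm
w7 15 along 19.6 across 8.2 mm
w7 3 along 11.9 across 9.0 mm
w7 14 along 6.1 across 8.5 mm
w7 20 along -6.4 across 8.7 mm
w7 1 along -16.1 across 8.9 mm
w7 17 along -19.7 across 8.2 mm
t5 4 along 21.1 across 7.8 mm
t5 5 along 21.7 across -10.9 mm
t5 4 along 8.5 across 9.2 mm
t5 7 along 8.0 across -12.8 mm
t5 4 along -4.9 across 8.4 mm
t5 4 along -5.8 across -10.9 mm
t5 4 along -18.2 across 7.5 mm
t5 4 along -17.2 across -8.5 mm
```

jog_arm --pt "0 -0.0007 -0.01 0 0 0 0.05" --pt "0 0 -0.01 0 0 0 0.05" --pt "0 0 -0.01 0 0 0 0.05" --pt "0 0 -0.008 0 0 0 0.05" --pt "0 0 -0.002 0 0 0 0.05" --pt "0 0 -0.002 0 0 0 0.05" --pt "0 0 -0.001 0 0 0 0.05" --pt "0 0 -0.001 0 0 0 0.05" --pt "0 0 0 0 0 0 0.05"

```text
t: 18.25
eef_pos: [0.5153, 0.2948, 0.0682]
tool_rot: [-0.0, 0.992, -0.129, 0.0]
contact_force: [0.2, 0.1, -1.9]
gripper_width: 0.136
grasp_force: 98.2
```

jog_arm --pt "0 0 -0.001 0 0 0 0.05" --pt "0 0 0 0 0 0 0.05"

```text
t: 18.45
eef_pos: [0.5153, 0.2947, 0.0672]
tool_rot: [-0.0, 0.992, -0.13, 0.0]
contact_force: [1.2, 0.2, -0.8]
gripper_width: 0.134
grasp_force: 98.3
```

jog_arm --pt "0 0 -0.0005 0 0 0 0.05" --pt "0 0 -0.0005 0 0 0 0.05" --pt "0 0 0 0 0 0 0.05"

```text
t: 18.75
eef_pos: [0.5153, 0.2946, 0.0661]
tool_rot: [0.0, 0.992, -0.13, 0.0]
contact_force: [0.1, -0.8, 1.4]
gripper_width: 0.132
grasp_force: 98.3
```

jog_arm --pt "0 0 -0.0005 0 0 0 0.05" --pt "0 0 0 0 0 0 0.05"

```text
t: 18.95
eef_pos: [0.5153, 0.2946, 0.0656]
tool_rot: [0.0, 0.992, -0.13, 0.0]
contact_force: [0.5, -2.2, 1.5]
gripper_width: 0.136
grasp_force: 98.5
```

Same contact pattern as with the fine spindle: touching at the seated height. Releasing, then backing away.

jog_arm --pt "0 0 0.0003 0 0 0 0.05" --pt "0 0 0 0 0 0 0.12" --pt "0 0 0 0 0 0 0.15" --pt "0 0 0 0 0 0 0.2" --newtons 20

```text
t: 19.35
eef_pos: [0.5151, 0.2949, 0.0657]
tool_rot: [-0.0, 0.992, -0.13, -0.0]
contact_force: [0.4, -1.3, -0.0]
gripper_width: 0.199
grasp_force: 0.2
```

jog_arm --pt "0 0 0 0 0 0 0.3" --pt "0 0 0 0 0 0 0.5" --pt "0 0 0 0 0 0 0.5" --pt "0 0 0.01 0 0 0 0.5" --pt "0 0 0.03 0 0 0 0.5" --pt "0 0 0.04 0 0 0 0.5" --pt "-0.01 -0.03 0.03 0 0 0 0.5" --pt "-0.01 -0.04 0.02 0 0 0 0.5" --pt "-0.01 -0.04 0 0 0 0 0.5" --pt "0 -0.03 0 0 0 0 0.5"

```text
t: 20.35
eef_pos: [0.4843, 0.1526, 0.1973]
tool_rot: [0.0, 0.992, -0.13, 0.001]
contact_force: [0.7, -0.6, -0.7]
gripper_width: 0.5
grasp_force: 0.0
```

jog_arm --pt "0 0 0 0 0 0 0.5" --pt "0 0 0 0 0 0 0.5" --pt "0 0 0 0 0 0 0.5"

```text
t: 20.65
eef_pos: [0.4853, 0.1561, 0.1963]
tool_rot: [-0.001, 0.992, -0.129, 0.0]
contact_force: [0.7, -0.1, -0.0]
gripper_width: 0.503
grasp_force: 0.0
```

```bash
python3 - <<'E'
from h import *
o=bot.get_obs(); print(o["t"],o["eef_pos"],o["contact_force"])
w=bot.read_camera("wrist"); c=bot.read_camera("scene"); t=bot.read_camera("top")
np.savez("pics/w8.npz",**w);np.savez("pics/s8.npz",**c)
I=np.zeros((600,800,3),np.uint8)
def cr(P,h):
    u,v=proj(c,P).astype(int); return cv2.resize(c["img"][v-h:v+h,u-h:u+h],(300,300),interpolation=cv2.INTER_CUBIC)
I[:300,:300]=cr([.48,-.28,.05],35); I[300:,:300]=cr([.48,.30,.05],30)
I[:400,300:700]=cv2.resize(rectify(w,.48,.305,.046,320,320,.5,True),(400,400))
I[400:,300:]=cv2.resize(rectify(t,.52,0,.012,500,200,1.4),(500,200))
cv2.imwrite("pics/z8.png",I[:,:,::-1])
E
```

```text
20.65 [0.48527213 0.15608846 0.19629938] [ 0.66464805 -0.13162496 -0.03240562]
```

View pics/z8.png

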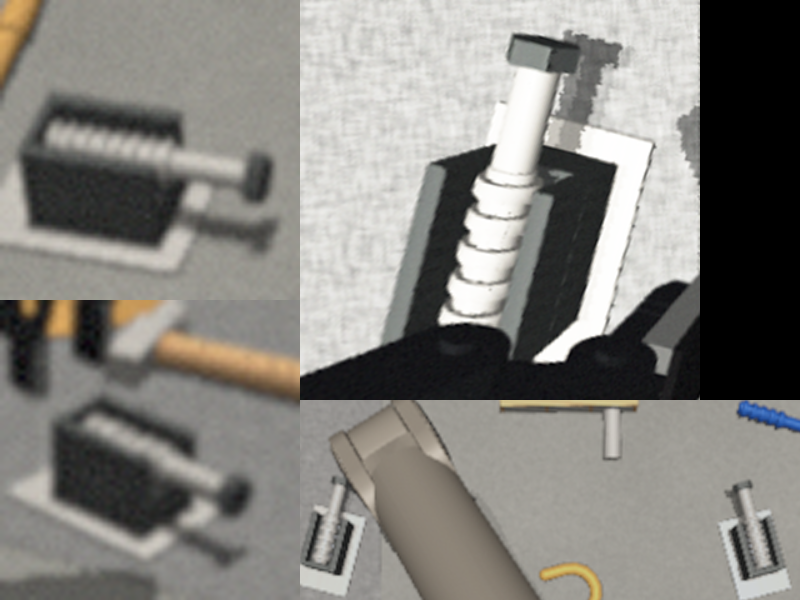

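Both spindles lie level over the teeth in their gauges, with their heads out of the open ends. The smooth one is still in the rack, so I'm handing in.

```bash
python3 -c "
from station import bot
print(bot.hand_in())"
```

```text
the job is handed in; nothing more can be done
None
```

The fine and coarse spindles are seated in their matching gauges, heads out of the open ends, the smooth spindle is still in the rack, and the job was handed in at about 20.7 s; the seating was judged from contact height and the final pictures, and the hand-in gave no verdict.

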